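# Refill the empty pockets of the paint-pot case

### The job

Lift the loose lid off the paint-pot case by its knob and lay it flat on the white sheet of card, the right way up. Then find the two empty pockets and put the red and the orange spare pot from the leaning stand into them, caps up and fully down, leaving the stored pots in their pockets. Set everything down gently, without dropping it, and leave the cup, tin, tape, brush and scraper where they are.

Things in the scene. Friction and masses are not known exactly. Their poses are not given: they have to be found in the camera images.
- case: pale wooden case 144 x 210 x 50 mm, fixed, with six square pockets, 2 rows along its x by 3 along its y, 66 mm pitch. Four hold a stored pot (like a spare, but with a yellow, blue, green or black cap, its top 33 mm above the case), two are empty; which ones varies and no pose tells it: look or feel once the lid is off. Origin: centre of the underside
- case_hole0 (a point): mouth of pocket 0 of the case: centre of the opening, level with the case's top face (50 mm above the table); axes as the case. The pocket is 44 mm square and 45 mm deep with a grey felt at the bottom. It may be full or empty
- case_hole1 (a point): mouth of pocket 1 of the case: centre of the opening, level with the case's top face (50 mm above the table); axes as the case. The pocket is 44 mm square and 45 mm deep with a grey felt at the bottom. It may be full or empty
- case_hole2 (a point): mouth of pocket 2 of the case: centre of the opening, level with the case's top face (50 mm above the table); axes as the case. The pocket is 44 mm square and 45 mm deep with a grey felt at the bottom. It may be full or empty
- case_hole3 (a point): mouth of pocket 3 of the case: centre of the opening, level with the case's top face (50 mm above the table); axes as the case. The pocket is 44 mm square and 45 mm deep with a grey felt at the bottom. It may be full or empty
- case_hole4 (a point): mouth of pocket 4 of the case: centre of the opening, level with the case's top face (50 mm above the table); axes as the case. The pocket is 44 mm square and 45 mm deep with a grey felt at the bottom. It may be full or empty
- case_hole5 (a point): mouth of pocket 5 of the case: centre of the opening, level with the case's top face (50 mm above the table); axes as the case. The pocket is 44 mm square and 45 mm deep with a grey felt at the bottom. It may be full or empty
- lid: loose dark wooden hood lid over the case, 138 (x) x 204 (y) mm, 45 mm high, open below, walls and top 5 mm, about 0.3 kg; on its middle a black round knob, 26 mm diameter, from 45 to 79 mm above the origin. It hangs 33 mm down beside the stored pots: lift it 40 mm before moving sideways. Origin: centre of its lower rim, z up
- sheet: white sheet of card with paint spots, 180 (x) x 250 (y) x 4 mm, fixed flat on the table to one side of the case (left or right). Origin: centre of its underside
- stand: leaning metal stand on the other side of the case, fixed: a block 60 x 175 x 50 mm with two square pockets 44 mm wide and 45 mm deep, 85 mm apart along its y, leaning 35 degrees so that the pots' caps lean towards the stand's -x (roughly away from the robot); on a 120 x 185 x 6 mm foot. Origin: centre of its underside
- spare_red: a white plastic paint pot, 40 mm diameter up to 52 mm, with a narrower red cap on top, 34 mm diameter and 26 mm tall (78 mm in all), 0.1 to 0.2 kg. Origin: centre of its underside; z points up through the cap. A spare, starting in the leaning stand, 45 mm deep in its pocket and leaning 35 degrees
- spare_orange: a white plastic paint pot, 40 mm diameter up to 52 mm, with a narrower orange cap on top, 34 mm diameter and 26 mm tall (78 mm in all), 0.1 to 0.2 kg. Origin: centre of its underside; z points up through the cap. A spare, starting in the leaning stand, 45 mm deep in its pocket and leaning 35 degrees
- stored_a (a joint): how far the stored pot with the yellow cap is lifted from the floor of its pocket, m (0 = fully down); it does not tell which pocket it is in
- stored_b (a joint): how far the stored pot with the blue cap is lifted from the floor of its pocket, m (0 = fully down); it does not tell which pocket it is in
- stored_c (a joint): how far the stored pot with the green cap is lifted from the floor of its pocket, m (0 = fully down); it does not tell which pocket it is in
- stored_d (a joint): how far the stored pot with the black cap is lifted from the floor of its pocket, m (0 = fully down); it does not tell which pocket it is in
- tape: roll of pale masking tape lying flat, 100 mm outside, 76 mm inside diameter, 36 mm high; bystander. Origin: centre of its underside
- tub: white open plastic cup, 90 mm across the mouth, 70 mm tall; bystander. Origin: centre of its underside
- brush: paintbrush lying between the robot and the stand or sheet, about 220 mm long; bystander. Origin: its underside near its middle, x along it
- scraper: metal scraper (spatula) lying between the robot and the stand or sheet, about 260 mm long; bystander. Origin: its underside near its middle, x along it
- tin: red paint tin, 74 mm diameter, 60 mm tall, behind the case; bystander. Origin: centre of its underside
Mind the look-alikes: they are no part of the job. What is shaped like the spare_orange but purple or turquoise is not meant.

How it is judged:
By the outcome, as a careful person would: the job done as asked, in the order asked, and still so for the second after the job is handed in, with the robot touching nothing.
It also fails if it takes over 72 s, if anything falls off the work surface, if the arm or the gripper's body presses on something with over 40 N, if the wrist force passes 120 N, or if a joint passes its speed limit or range.

### The arm

A 6-joint arm with a two-finger parallel gripper is mounted at the origin on the work surface. World frame = base frame: x ahead of the robot, y to its left, z up, the work surface at z = 0. Lengths are in m, angles in rad, forces in N, time in s.
With the tool pointing down it reaches from about 0.375 to 0.975 m from the base axis. Payload 3.8 kg.
Tool frame: the origin (TCP) lies midway between the tips of the shut fingers; the grasp point (between the pads) lies 19 mm behind it; z points along the fingers, y is the line along which they close (so a half turn about z gives the same grasp; the last joint's range is limited). The gripper opens to 85 mm and grips with 20 to 120 N. Pads are 22 mm wide; open, the fingers measure 114 mm over their backs; the gripper's body (76 mm by 85 mm) begins 54 mm behind the grasp point. The pads swing forward as they close: fully open they stand 13 mm farther back than shut.
Start: joints at [-1.315, 0.264, 1.604, -0, 1.274, -0.037], TCP at [0.195, -0.646, 0.231] pointing down, gripper open.
Joint ranges: [-2.63, 2.63], [-0.94, 2.18], [0.31, 2.57], [-1.31, 4.45], [0, 2.66], [-2.55, 2.55]. Speed limits (rad/s): [2.57, 2.57, 3.14, 3.14, 3.14, 3.14].

### API

Orientations are given as a rotation vector (axis times angle).
In Python, from workcell import * gives the robot as it stands. The module is installed in compiled form; this text tells all that it offers.
- The arm moves only by the tool apply_moves, never from a script. Its arguments are lists of equal length, an entry for each row: "fingers": the opening, from 0 (shut) to 1 (fully open); "travel": the shift along the tool's x, y, z normalised to -1 to 1, where 1 is 0.05 m, a list of three; "rotation": the turn, a rotation vector about the tool's x, y, z normalised to -1 to 1, where 1 is 6 degrees, a list of three. In form: {"fingers": [fingers, ...], "travel": [[dx, dy, dz], ...], "rotation": [[ax, ay, az], ...]}. A call has 1 to 12 rows; each row shifts and turns the commanded pose from where the row before left it, along the tool's axes as they then stand; what a row does not reach is not made up. A row lasts 1/10 s, in which the tool goes at most 50 mm and 8.59 degrees, less where a joint would pass 70% of its speed; a pose out of reach is approached as far as the arm can. A call with a number of a shift or a turn outside -1 to 1 is refused whole. A call with a gripper value outside its range is refused whole. The fingers move at their own pace and stop on an object; "newtons" is the grip in N (left out, the last holds). Time passes only in rows, so rows that do not move let the fingers close. It gives the time, the measured TCP pose, the force, the opening and the grip force at its end, in the units of the state.
- read_state(): the state, without advancing time (a new reading comes with each control period).
- read_camera(name): name is "scene" or "top"; returns a dict with "image" (384x512x3 uint8, red, green, blue), "fx", "fy", "cx", "cy" (pixels), "extrinsics" (4x4, takes a point from world to camera coordinates). Camera axes: x right, y down, z forward; pixel columns grow to the right and rows downward; lengths in m; the calibration is good to about 2 mm. A picture is of the moment at which its call begins. There is no depth.
- finish_job(): hands the job in; it is judged then, once.
Trained networks look in the newest picture that a camera, given by its name, has taken for a name from the list of things; names that differ only in an ending like _2 or _b are one class to them, and where a whole thing is asked for, a point or a joint stands for the part that bears it (a point fixed in the world has none). Each returns a list of dicts, best first, with "p" (0 to 1); they miss things now and then, are a little off and sometimes report something else, mostly with a low value. They report only what shows in the picture. A call takes as long as a camera call. They do not tell look-alikes from the thing itself.
- regions_of(camera, name): "mask" (384x512 bool, what is visible of it) and "bbox" ([left, top, width, height] in pixels, round what is visible of it).
- tip_of(camera, name): "location" ([column, row] in pixels: a listed point, or the origin of a listed thing).
The state is a dict: "time": time; "q": joint angles; "joint_vel": joint speeds; "joint_torque": joint torques, N m; "tool_pos": TCP position; "tcp_rot": TCP orientation; "wrist_force": force on the tool from outside, world axes, zero at the start; "torque": the same for the moment, N m; "width": opening from 0.0 (shut) to 1.0 (fully open); "grip_force": force on a finger pad.
Only numpy, scipy, OpenCV 4.12 (cv2) and the standard library are available. Lean on these libraries where they do the work, as an engineer would, in place of code of your own. Each camera call takes 0.05 s, during which the arm holds its last target. There are 200 camera calls.

## Working session

There is one attempt and no reset: what is moved stays moved. The work goes in short steps, Python scripts to look and compute and a tool call to move; the robot and the scene stay as the last step left them, time stands still between calls to the robot, and variables do not carry over. Pictures are saved under pics/ and viewed, at most 10 in all, crops included, and the job is handed in when it is done.

Besides the shell and the picture viewer there is one more tool, called after "Request:" as name(argument=value, ...) on one line, values as JSON. apply_moves: Moves the arm, as the interface text tells. Scaled input: -1 to 1 covers 0.05 m each way for a shift and 6 degrees each way for a turn. Its arguments: {"type":"object","properties":{"fingers":{"type":"array","items":{"type":"number"}},"travel":{"type":"array","items":{"type":"array","items":{"type":"number"}}},"rotation":{"type":"array","items":{"type":"array","items":{"type":"number"}}},"newtons":{"type":"number"}},"required":["fingers","travel","rotation"]}

```bash
mkdir -p pics; cat > h.py <<'E'
from workcell import *
import numpy as np, cv2
from scipy.spatial.transform import Rotation as R
def snap(c,fn=None):
    d=read_camera(c)
    if fn: cv2.imwrite('pics/'+fn,d['image'][:,:,::-1])
    return d
def ray(d,uv):
    E=np.array(d['extrinsics']);Rm=E[:3,:3];o=-Rm.T@E[:3,3]
    v=Rm.T@np.array([(uv[0]-d['cx'])/d['fx'],(uv[1]-d['cy'])/d['fy'],1.])
    return o,v/np.linalg.norm(v)
def atz(d,uv,z):
    o,v=ray(d,uv); return o+v*(z-o[2])/v[2]
def proj(d,p):
    E=np.array(d['extrinsics']);c=E[:3,:3]@np.array(p)+E[:3,3]
    return np.array([d['fx']*c[0]/c[2]+d['cx'],d['fy']*c[1]/c[2]+d['cy']])
E
python3 - <<'E'
from h import *
np.set_printoptions(precision=3,suppress=True)
s=read_state();print(s['time'],s['tool_pos'],s['tcp_rot'],s['width'])
ds={}
for c in('scene','top'):
    d=snap(c,c+'0.png');ds[c]=d
    E=np.array(d['extrinsics']);print(c,d['fx'],-E[:3,:3].T@E[:3,3],E[2,:3])
    for n in('case','lid','sheet','stand','spare_red','spare_orange','tape','tub','brush','scraper','tin'):
        t=tip_of(c,n)[:3];r=regions_of(c,n)[:2]
        print(n,[(np.round(x['location']),round(x['p'],2),atz(d,x['location'],0.0)[:2]) for x in t],[(x['bbox'],round(x['p'],2)) for x in r])
E
```

```text
0.0 [ 0.195 -0.646  0.23 ] [-3.106 -0.458  0.   ] 1.0018609468705029
scene 366.06861612291806 [ 1.122 -0.131  0.897] [-0.552  0.126 -0.825]
case [(array([258., 195.]), 0.77, array([0.541, 0.004]))] [([221.9, 186.2, 79.0, 41.7], 0.82)]
lid [(array([259., 190.]), 0.85, array([0.522, 0.01 ])), (array([187., 286.]), 0.48, array([ 0.764, -0.237]))] []
sheet [(array([365., 163.]), 0.56, array([0.506, 0.354]))] [([318.9, 132.5, 97.1, 60.5], 0.56)]
stand [(array([146., 198.]), 0.8, array([ 0.47, -0.32])), (array([188., 283.]), 0.45, array([ 0.758, -0.234]))] [([109.7, 179.8, 67.4, 36.4], 0.67)]
spare_red [(array([126., 198.]), 0.53, array([ 0.457, -0.376]))] [([110.8, 187.6, 24.5, 17.0], 0.75)]
spare_orange [(array([157., 195.]), 0.72, array([ 0.467, -0.286])), (array([132., 254.]), 0.72, array([ 0.642, -0.369]))] [([123.2, 227.8, 17.1, 29.4], 0.98), ([182.8, 219.4, 27.8, 15.7], 0.9)]
tape [(array([373., 240.]), 0.68, array([0.758, 0.269]))] [([352.9, 218.4, 44.3, 40.5], 0.97), ([219.2, 184.4, 83.7, 40.6], 0.24)]
tub [(array([190., 284.]), 0.75, array([ 0.76 , -0.229]))] [([166.1, 258.5, 39.
[... 1024 characters left out ...]
87])), (array([314., 183.]), 0.7, array([ 0.617, -0.152])), (array([402., 241.]), 0.47, array([ 0.471, -0.372]))] [([391.0, 167.7, 18.6, 28.7], 0.88), ([315.2, 173.5, 29.5, 18.1], 0.71)]
tape [(array([151., 128.]), 0.67, array([0.758, 0.268]))] [([126.5, 102.6, 47.4, 41.4], 0.64), ([212.9, 230.8, 83.4, 11.1], 0.27)]
tub [(array([342., 129.]), 0.86, array([ 0.762, -0.228]))] [([329.2, 103.0, 32.7, 37.7], 0.64)]
brush [(array([134., 314.]), 0.89, array([0.288, 0.289]))] [([99.1, 276.7, 58.0, 73.2], 0.98)]
scraper [(array([367., 311.]), 0.66, array([ 0.3 , -0.28]))] [([320.1, 269.7, 97.7, 93.3], 0.62)]
tin [(array([240., 126.]), 0.68, array([0.767, 0.039]))] [([223.1, 103.8, 30.6, 37.2], 0.61)]
```

```bash
cd pics; python3 -c "
import cv2
for n in('scene0','top0'):
    i=cv2.imread(n+'.png');cv2.imwrite(n+'b.png',cv2.resize(i,(800,600)))"
```

```text
(no output)
```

View pics/top0b.png

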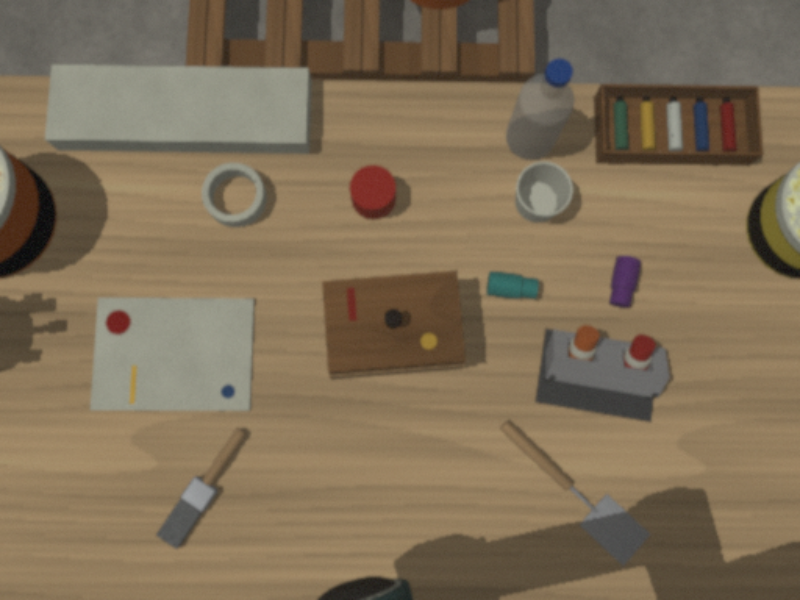

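View pics/scene0b.png

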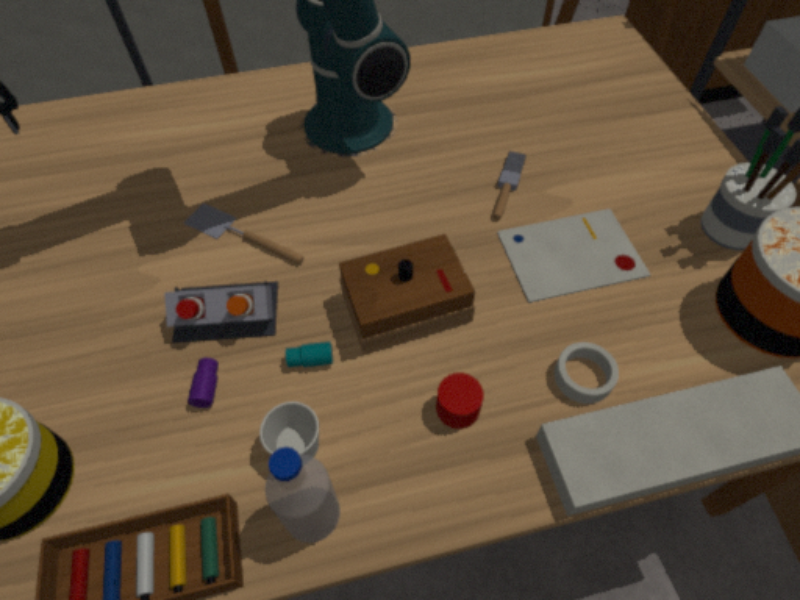

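The top view shows the lidded case at about (394,322), with the knob at (393,318). The sheet is on the left at (173,353). On the right, the stand holds orange (585,342) and red (640,350), with the turquoise and purple decoys lying behind it. The scene view agrees. Next I'll fit poses using wireframes.

```bash
cat > fit.py <<'E'
from h import *
from scipy.optimize import least_squares
np.set_printoptions(precision=4,suppress=True)
D={c:snap(c) for c in('scene','top')}
k=0.64
def T(p,l,z=0):
    c,s=np.cos(p[2]),np.sin(p[2]);return [p[0]+c*l[0]-s*l[1],p[1]+s*l[0]+c*l[1],l[2]+z]
def fit(obs,p0):
    f=lambda p:np.concatenate([proj(D[c],T(p,l))-np.array(uv)*k for c,l,uv in obs])
    r=least_squares(f,p0,loss='soft_l1');print(r.x,np.degrees(r.x[2]),'rms',np.sqrt(np.mean(r.fun**2)));return r.x
a,b,z=.069,.102,.095
lid=fit([('top',(a,b,z),(323,281)),('top',(a,-b,z),(457,271)),('top',(-a,-b,z),(464,362)),('top',(-a,b,z),(329,374)),
 ('scene',(-a,-b,z),(341,262)),('scene',(-a,b,z),(446,238)),('scene',(a,b,z),(471,289)),('scene',(a,-b,z),(360,331)),
 ('top',(0,0,.129),(392,318)),('scene',(0,0,.129),(406,264))],[.54,0,0])
a,b,z=.09,.125,.004
sh=fit([('top',(a,b,z),(97,298)),('top',(a,-b,z),(254,298)),('top',(-a,-b,z),(251,410)),('top',(-a,b,z),(91,409)),
 ('scene',(-a,-b,z),(499,230)),('scene',(-a,b,z),(610,211)),('scene',(a,b,z),(648,272)),('scene',(a,-b,z),(531,298))],[.5,.35,0])
for n,(t,s) in dict(orange=((588,336),(238,303)),red=((643,345),(188,308))).items():
    print(n,[atz(D[c],np.array(uv)*k,.09) for c,uv in(('top',t),('scene',s))])
def wire(img,d,pts,col,m=1):
    q=np.array([proj(d,p) for p in pts]);return q
tiles=[]
for c,x0,y0,w,h in(('top',200,165,110,82),('top',335,200,110,82),('scene',205,140,110,82),('scene',95,170,110,82)):
    im=cv2.resize(D[c]['image'][y0:y0+h,x0:x0+w,::-1],(400,300),interpolation=cv2.INTER_CUBIC)
    for a,b,z in((.069,.102,.095),(.072,.105,.05),(.072,.105,0)):
        q=[(proj(D[c],T(lid,(i*a,j*b,z)))+.5-[x0,y0])*[400/w,300/h] for i,j in((1,1),(1,-1),(-1,-1),(-1,1))]
        cv2.polylines(im,[np.int32(q)],True,(0,255,255),1)
    tiles.append(im)
cv2.imwrite('pics/m.png',np.vstack([np.hstack(tiles[:2]),np.hstack(tiles[2:])]))
E
python3 fit.py
```

```text
[0.5436 0.0061 0.0882] 5.053569815084057 rms 1.5444818075995068
[0.502  0.3566 0.0075] 0.42883286148021227 rms 1.1627907233093402
orange [array([ 0.5245, -0.2868,  0.09  ]), array([ 0.5266, -0.2825,  0.09  ])]
red [array([ 0.5117, -0.3689,  0.09  ]), array([ 0.5161, -0.3658,  0.09  ])]
```

View pics/m.png

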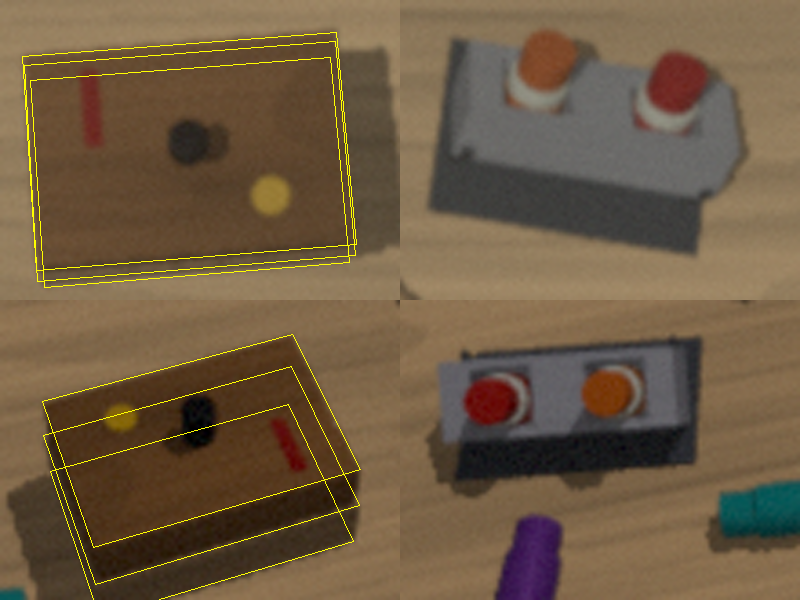

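The overlay fits the lid and case well in both views. In the crops, the scene camera looks almost straight down the pot axes, with cap centres at (607,391) for orange and (490,400) for red. Next I'll fit the cap cylinders.

```bash
cat > caps.py <<'E'
from h import *
from scipy.optimize import least_squares
np.set_printoptions(precision=4,suppress=True)
D={c:snap(c) for c in('scene','top')}
print('knob',atz(D['top'],(251.5,203.3),.129),atz(D['scene'],(258.5,167.3),.129))
roi={('top','o'):(360,203,30,32),('top','r'):(394,208,40,32),('scene','o'):(140,180,32,30),('scene','r'):(108,180,32,30)}
def cent(m):
    M=cv2.moments(m,True);return np.array([M['m10'],M['m01']])/M['m00'],M['m00']
obs={}
for (c,n),(x,y,w,h) in roi.items():
    hsv=cv2.cvtColor(D[c]['image'][y:y+h,x:x+w],cv2.COLOR_RGB2HSV)
    H,S,V=[hsv[...,i].astype(int) for i in range(3)]
    m=((H<6)|(H>170) if n=='r' else (H<18))&(S>150)&(V>100)
    nn,L,st,_=cv2.connectedComponentsWithStats(m.astype(np.uint8));i=1+np.argmax(st[1:,4])
    ct,A=cent((L==i).astype(np.uint8));obs[c,n]=(ct+[x,y],A);print(c,n,ct+[x,y],A)
th=np.linspace(0,2*np.pi,40)
def axis(yaw,t=np.radians(35)): return np.array([np.sin(t)*np.cos(yaw),np.sin(t)*np.sin(yaw),np.cos(t)])
def pots(p):  # p: mid cap-top xyz, dir yaw
    e=np.array([-np.sin(p[3]),np.cos(p[3]),0]);return {'o':p[:3]+.0425*e,'r':p[:3]-.0425*e}
def model(c,top,ax,e):
    f=np.cross(ax,e)
    P=[top-ax*h+.017*(np.cos(t)*e+np.sin(t)*f) for h in(0,.026) for t in th]
    H=cv2.convexHull(np.float32([proj(D[c],q) for q in P]));M=cv2.moments(H)
    return np.array([M['m10'],M['m01']])/M['m00'],M['m00']
def res(p):
    e=np.array([-np.sin(p[3]),np.cos(p[3]),0]);ax=axis(p[3]);r=[]
    for k,(ct,A) in obs.items(): r+=list(model(k[0],pots(p)[k[1]],ax,e)[0]-ct)
    return np.array(r)
r=least_squares(res,[.52,-.33,.09,-.14]);print(r.x,np.degrees(r.x[3]));print(r.fun.reshape(-1,2))
for k in obs: e=np.array([-np.sin(r.x[3]),np.cos(r.x[3]),0]);print(k,'area model',model(k[0],pots(r.x)[k[1]],axis(r.x[3]),e)[1],obs[k][1])
print('tops',pots(r.x),'axis',axis(r.x[3]))
E
python3 caps.py
```

```text
knob [0.5433 0.0057 0.129 ] [0.5384 0.0061 0.129 ]
top o [375.1697 215.8424] 165.0
top r [410.5951 221.8405] 163.0
scene o [151.1261 194.9244] 119.0
scene r [118.4211 196.9053] 95.0
[ 0.5242 -0.3298  0.0933 -0.1693] -9.700971041748387
[[ 0.3594 -0.1608]
 [ 0.6442  0.2229]
 [ 0.095   0.072 ]
 [ 0.8013  0.1372]]
('top', 'o') area model 233.76574392570183 165.0
('top', 'r') area model 238.74720597686246 163.0
('scene', 'o') area model 158.72826726280618 119.0
('scene', 'r') area model 170.6941893750336 95.0
tops {'o': array([ 0.5313, -0.2879,  0.0933]), 'r': array([ 0.517 , -0.3717,  0.0933])} axis [ 0.5654 -0.0967  0.8192]
```

```bash
cat > plan.py <<'E'
from h import *
np.set_printoptions(precision=3,suppress=True)
# orientation: tool x heading yaw(deg), tool z = -(axis) with axis tilted t deg toward heading yaw
def ori(yaw,t=0):
    y,t=np.radians(yaw),np.radians(t)
    ax=np.array([np.sin(t)*np.cos(y),np.sin(t)*np.sin(y),np.cos(t)])
    ty=np.array([np.sin(y),-np.cos(y),0]);z=-ax
    return R.from_matrix(np.column_stack([np.cross(ty,z),ty,z]))
def plan(pos,Rt,step=.04,astep=5.5):
    s=read_state();p=np.array(s['tool_pos']);R0=R.from_rotvec(s['tcp_rot'])
    rv=(R0.inv()*Rt).as_rotvec();d=np.array(pos)-p
    n=int(max(1,np.ceil(np.linalg.norm(d)/step),np.ceil(np.degrees(np.linalg.norm(rv))/astep)))
    print('t',s['time'],'at',p,'w',round(s['width'],3),'F',np.array(s['wrist_force']),'n',n,'dist',np.linalg.norm(d),'rot',np.degrees(rv))
    tr=[]
    for i in range(n):
        Ri=R0*R.from_rotvec(rv*i/n);tr.append([round(float(x),3) for x in Ri.inv().apply(d/n)/.05])
    print(tr if np.linalg.norm(rv)>.01 else tr[:1],'rot each',[round(float(x),3) for x in np.degrees(rv)/n/6])
E
python3 -c "
from plan import *
plan([.5415,.006,.22],ori(5))"
```

```text
t 2.5 at [ 0.195 -0.646  0.231] w 0.998 F [ 0.572 -0.219  0.457] n 19 dist 0.7387377067091793 rot [-0.001 -0.002 11.777]
[[0.548, -0.552, 0.012], [0.542, -0.558, 0.012], [0.535, -0.564, 0.012], [0.529, -0.57, 0.012], [0.523, -0.575, 0.012], [0.517, -0.581, 0.012], [0.511, -0.586, 0.012], [0.504, -0.592, 0.012], [0.498, -0.597, 0.012], [0.491, -0.603, 0.012], [0.485, -0.608, 0.012], [0.478, -0.613, 0.012], [0.471, -0.618, 0.012], [0.465, -0.623, 0.012], [0.458, -0.628, 0.012], [0.451, -0.633, 0.012], [0.444, -0.638, 0.012], [0.437, -0.643, 0.012], [0.43, -0.648, 0.012]] rot each [-0.0, -0.0, 0.103]
```

Request:
apply_moves(fingers=[0.7,0.7,0.7,0.7,0.7,0.7,0.7,0.7,0.7,0.7,0.7,0.7], travel=[[0.55,-0.55,0],[0.54,-0.56,0],[0.535,-0.565,0],[0.53,-0.57,0],[0.52,-0.575,0],[0.515,-0.58,0],[0.51,-0.585,0],[0.505,-0.59,0],[0.5,-0.6,0],[0.49,-0.6,0],[0.485,-0.61,0],[0.48,-0.61,0]], rotation=[[0,0,0.1],[0,0,0.1],[0,0,0.1],[0,0,0.1],[0,0,0.1],[0,0,0.1],[0,0,0.1],[0,0,0.1],[0,0,0.1],[0,0,0.1],[0,0,0.1],[0,0,0.1]])

```text
time: 3.7
tool_pos: [0.4135, -0.2327, 0.2316]
tcp_rot: [3.13, 0.261, 0.001]
wrist_force: [-0.2, -1.1, -0.3]
width: 0.698
grip_force: 0.0
```

```bash
python3 -c "
from plan import *
plan([.5415,.006,.18],ori(5))"
```

```text
t 3.7 at [ 0.414 -0.233  0.232] w 0.698 F [-0.184 -1.149 -0.327] n 7 dist 0.275716966850541 rot [ 0.032 -0.043  4.537]
[[0.474, -0.612, 0.148], [0.467, -0.617, 0.148], [0.46, -0.623, 0.148], [0.453, -0.628, 0.148], [0.445, -0.633, 0.148], [0.438, -0.638, 0.148], [0.431, -0.643, 0.148]] rot each [0.001, -0.001, 0.108]
```

Request:
apply_moves(fingers=[0.7,0.7,0.7,0.7,0.7,0.7,0.7,0.7], travel=[[0.475,-0.61,0.15],[0.47,-0.615,0.15],[0.46,-0.62,0.15],[0.45,-0.63,0.15],[0.445,-0.635,0.15],[0.44,-0.64,0.15],[0.43,-0.645,0.15],[0,0,0]], rotation=[[0,0,0.108],[0,0,0.108],[0,0,0.108],[0,0,0.108],[0,0,0.108],[0,0,0.108],[0,0,0.108],[0,0,0]])

```text
time: 4.5
tool_pos: [0.542, 0.0085, 0.1779]
tcp_rot: [-3.137, -0.144, 0.001]
wrist_force: [0.4, -1.0, 0.0]
width: 0.699
grip_force: 0.0
```

```bash
python3 -c "
from plan import *
plan([.5415,.006,.101],ori(5),step=.02)"
```

```text
t 4.5 at [0.542 0.009 0.178] w 0.699 F [ 0.388 -1.048  0.006] n 4 dist 0.07692378856184397 rot [-0.092  0.014  0.263]
[[-0.004, 0.013, 0.384]] rot each [-0.004, 0.001, 0.011]
```

Request:
apply_moves(fingers=[0.7,0.7,0.7,0.7,0.4,0.3,0.2,0.1,0.1,0.1], travel=[[0,0.013,0.384],[0,0.013,0.384],[0,0.013,0.384],[0,0.013,0.384],[0,0,0],[0,0,0],[0,0,0],[0,0,0],[0,0,0],[0,0,0]], rotation=[[0,0,0],[0,0,0],[0,0,0],[0,0,0],[0,0,0],[0,0,0],[0,0,0],[0,0,0],[0,0,0],[0,0,0]], newtons=50)

```text
time: 5.5
tool_pos: [0.5417, 0.002, 0.1029]
tcp_rot: [3.138, 0.138, 0.002]
wrist_force: [-1.1, -1.6, 1.0]
width: 0.284
grip_force: 49.7
```

Request:
apply_moves(fingers=[0.1,0.1,0.1,0.1,0.1,0.1,0.1,0.1,0.1,0.1], travel=[[0,0,-0.1],[0,0,-0.1],[0,0,-0.2],[0,0,-0.2],[0,0,-0.2],[0,0,-0.2],[0,0,-0.2],[0,0,-0.2],[0,0,-0.2],[0,0,0]], rotation=[[0,0,0],[0,0,0],[0,0,0],[0,0,0],[0,0,0],[0,0,0],[0,0,0],[0,0,0],[0,0,0],[0,0,0]])

```text
time: 6.5
tool_pos: [0.5426, 0.0022, 0.1842]
tcp_rot: [3.138, 0.138, 0.006]
wrist_force: [0.6, -0.2, -3.1]
width: 0.288
grip_force: 49.3
```

```bash
python3 -c "
from plan import *
for i in range(3): print(read_state()['tool_pos'],read_state()['wrist_force'])
snap('scene','lift.png')
i=cv2.imread('pics/lift.png')[80:320,80:400];cv2.imwrite('pics/liftb.png',cv2.resize(i,(800,600)))
plan([.502,.3566,.19],ori(0.43))"
```

```text
[0.543 0.002 0.184] [ 0.554 -0.189 -3.053]
[0.543 0.002 0.184] [ 0.554 -0.189 -3.053]
[0.543 0.002 0.184] [ 0.554 -0.189 -3.053]
t 6.55 at [0.542 0.002 0.183] w 0.286 F [ 0.115 -0.536 -2.723] n 9 dist 0.3567109611482949 rot [ 0.011 -0.124  4.613]
[[-0.019, -0.792, -0.016], [-0.026, -0.792, -0.015], [-0.033, -0.792, -0.015], [-0.04, -0.792, -0.015], [-0.048, -0.791, -0.015], [-0.055, -0.791, -0.015], [-0.062, -0.79, -0.015], [-0.069, -0.79, -0.015], [-0.076, -0.789, -0.015]] rot each [0.0, -0.002, 0.085]
```

View pics/liftb.png

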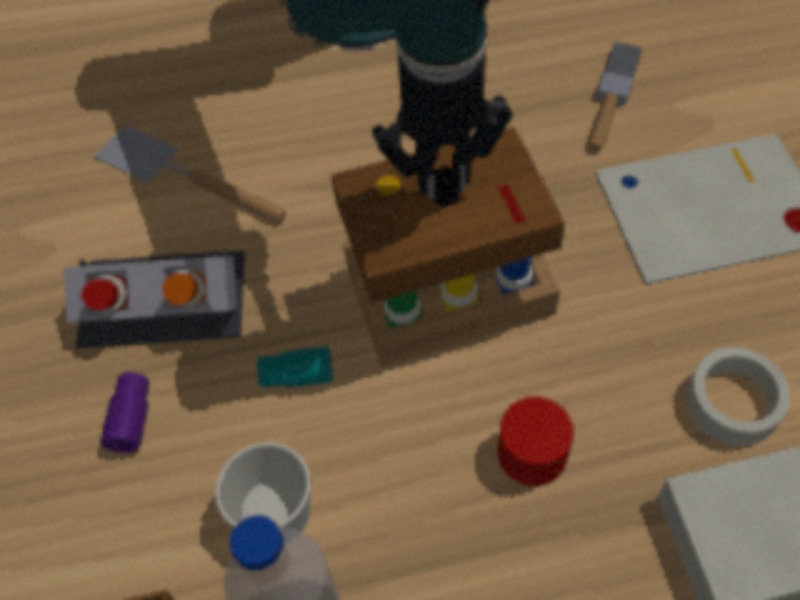

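The lid is held level. Green, yellow and blue fill the far row, at (403,303), (460,288) and (515,272), so the empty pockets must be in the near row.

Request:
apply_moves(fingers=[0.1,0.1,0.1,0.1,0.1,0.1,0.1,0.1,0.1,0.1,0.1,0.1], travel=[[0,-0.3,0],[-0.02,-0.6,0],[-0.03,-0.7,0],[-0.04,-0.75,0],[-0.05,-0.75,0],[-0.055,-0.75,0],[-0.06,-0.75,0],[-0.07,-0.75,0],[-0.07,-0.75,0],[-0.07,-0.6,0],[-0.07,-0.4,0],[0,0,0]], rotation=[[0,0,0.07],[0,0,0.07],[0,0,0.07],[0,0,0.07],[0,0,0.07],[0,0,0.07],[0,0,0.07],[0,0,0.07],[0,0,0.07],[0,0,0.07],[0,0,0.07],[0,0,0]])

```text
time: 7.75
tool_pos: [0.4953, 0.3581, 0.181]
tcp_rot: [-3.141, -0.016, 0.002]
wrist_force: [0.2, -1.8, -3.7]
width: 0.285
grip_force: 49.8
```

```bash
python3 -c "
from plan import *
plan([.502,.3566,.062],ori(0.43),step=.02)"
```

```text
t 7.75 at [0.495 0.358 0.181] w 0.285 F [ 0.19  -1.754 -3.665] n 6 dist 0.1191940599597789 rot [-0.025  0.078  0.155]
[[0.023, 0.006, 0.397]] rot each [-0.001, 0.002, 0.004]
```

Request:
apply_moves(fingers=[0.1,0.1,0.1,0.1,0.1,0.1,0.1,0.1,0.1,0.1,0.1], travel=[[0.03,0,0.2],[0.03,0,0.4],[0.03,0,0.4],[0.03,0,0.4],[0,0,0.4],[0,0,0.3],[0,0,0.2],[0,0,0.08],[0,0,0.04],[0,0,0.02],[0,0,0]], rotation=[[0,0,0],[0,0,0],[0,0,0],[0,0,0],[0,0,0],[0,0,0],[0,0,0],[0,0,0],[0,0,0],[0,0,0],[0,0,0]])

```text
time: 8.85
tool_pos: [0.5031, 0.3561, 0.0609]
tcp_rot: [-3.141, -0.012, -0.002]
wrist_force: [0.5, -0.6, -3.7]
width: 0.284
grip_force: 49.9
```

Request:
apply_moves(fingers=[0.1,0.1,0.1,0.1,0.1], travel=[[0,0,0.02],[0,0,0.02],[0,0,0.02],[0,0,0],[0,0,0]], rotation=[[0,0,0],[0,0,0],[0,0,0],[0,0,0],[0,0,0]])

```text
time: 9.35
tool_pos: [0.5024, 0.3557, 0.057]
tcp_rot: [3.142, 0.012, -0.0]
wrist_force: [0.4, -1.2, -3.6]
width: 0.287
grip_force: 49.9
```

Request:
apply_moves(fingers=[0.1,0.1,0.1,0.1], travel=[[0,0,0.02],[0,0,0.02],[0,0,0],[0,0,0]], rotation=[[0,0,0],[0,0,0],[0,0,0],[0,0,0]])

```text
time: 9.75
tool_pos: [0.5025, 0.3557, 0.0569]
tcp_rot: [3.142, 0.012, -0.0]
wrist_force: [-3.8, -2.8, 8.3]
width: 0.284
grip_force: 51.1
```

Request:
apply_moves(fingers=[0.32,0.4,0.5,0.6,0.6,0.6,0.6,0.6,0.6,0.6,0.6], travel=[[0,0,0],[0,0,0],[0,0,0],[0,0,0],[0,0,-0.2],[0,0,-0.4],[0,0,-0.5],[0,0,-0.6],[0,0,-0.7],[0,0,-0.8],[0,0,0]], rotation=[[0,0,0],[0,0,0],[0,0,0],[0,0,0],[0,0,0],[0,0,0],[0,0,0],[0,0,0],[0,0,0],[0,0,0],[0,0,0]])

```text
time: 10.85
tool_pos: [0.5062, 0.3581, 0.2236]
tcp_rot: [-3.134, -0.012, -0.018]
wrist_force: [0.6, -0.1, 1.3]
width: 0.594
grip_force: 0.0
```

```bash
python3 -c "
from plan import *
t=snap('top','t1.png');s=snap('scene','s1.png')
a=t['image'][120:290,30:450];b=s['image'][110:280,90:510]
cv2.imwrite('pics/c1.png',cv2.resize(np.vstack([a,b])[:,:,::-1],(740,600),interpolation=cv2.INTER_CUBIC))
plan([.5,.1,.25],ori(0))"
```

```text
t 10.95 at [0.503 0.356 0.218] w 0.598 F [-0.238  0.825 -0.778] n 7 dist 0.2583825503639653 rot [-0.132 -0.207  0.424]
[[-0.015, 0.732, -0.095]] rot each [-0.003, -0.005, 0.01]
```

View pics/c1.png

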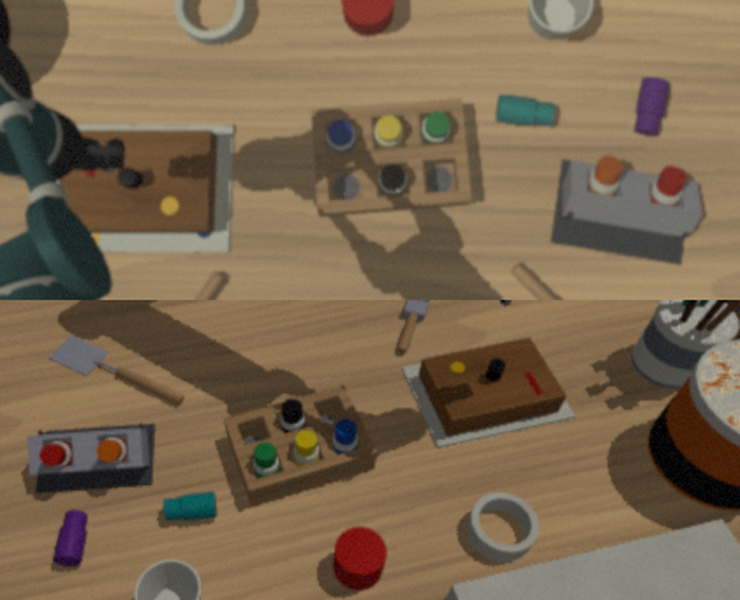

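The lid lies flat on the sheet. The empty pockets are the near-row outer ones, at (345,187) and (440,178) in the top view, either side of black at (392,178). I'll refine the case pose from the holes and caps.

```bash
python3 - <<'E'
from plan import *
from scipy.optimize import least_squares
D={c:snap(c) for c in('top','scene')}
obs=[]
for c in D:
    seen=[]
    for i in range(6):
        for x in tip_of(c,f'case_hole{i}')[:1]: 
            w=atz(D[c],x['location'],.05);print(c,i,w,round(x['p'],2));
            if x['p']>.4: obs.append((c,i,np.array(x['location'])))
loc={}
# caps at z=.083: mosaic px
caps=[('top',(.033,0),(388,126)),('top',(.033,-.066),(437,124)),('top',(.033,.066),(341,132)),('top',(-.033,0),(393,176)),
('scene',(.033,0),(306,438)),('scene',(.033,-.066),(265,452)),('scene',(.033,.066),(345,428)),('scene',(-.033,0),(291,408))]
def uv(c,m):
    return np.array([m[0]/1.762+30,m[1]/1.765+120]) if c=='top' else np.array([m[0]/1.762+90,(m[1]-300)/1.765+110])
def T(p,l,z): 
    c,s=np.cos(p[2]),np.sin(p[2]);return [p[0]+c*l[0]-s*l[1],p[1]+s*l[0]+c*l[1],z]
f=lambda p:np.concatenate([proj(D[c],T(p,l,.083))-uv(c,m) for c,l,m in caps])
r=least_squares(f,[.5436,.006,.09],loss='soft_l1');print(r.x,r.fun.reshape(-1,2))
for l in((-.033,.066),(-.033,-.066)):print(T(r.x,l,.05),T([.5436,.0061,.0882],l,.05))
E
```

```text
top 0 [ 0.593 -0.06   0.05 ] 0.89
top 1 [ 0.593 -0.06   0.05 ] 0.89
top 2 [ 0.593 -0.06   0.05 ] 0.89
top 3 [ 0.593 -0.06   0.05 ] 0.89
top 4 [ 0.593 -0.06   0.05 ] 0.89
top 5 [ 0.593 -0.06   0.05 ] 0.89
scene 0 [0.51  0.007 0.05 ] 0.98
scene 1 [0.51  0.007 0.05 ] 0.98
scene 2 [0.51  0.007 0.05 ] 0.98
scene 3 [0.51  0.007 0.05 ] 0.98
scene 4 [0.51  0.007 0.05 ] 0.98
scene 5 [0.51  0.007 0.05 ] 0.98
[0.545 0.006 0.102] [[ 0.122  0.5  ]
 [ 0.04  -0.873]
 [-1.02  -0.385]
 [-0.154 -0.252]
 [-0.53   0.589]
 [-0.498 -0.383]
 [ 0.019 -0.539]
 [-0.118 -0.666]]
[np.float64(0.5055105384574318), np.float64(0.06781208369754503), 0.05] [np.float64(0.504914618754816), np.float64(0.06893662369919931), 0.05]
[np.float64(0.5189328842741999), np.float64(-0.06350372126429148), 0.05] [np.float64(0.5165419297877508), np.float64(-0.0625502792156667), 0.05]
```

```bash
python3 -c "
from plan import *
print(ori(-9.7,35).as_rotvec())
plan([.58,-.296,.20],ori(-9.7,35),step=.042)"
```

```text
[-2.938  0.249  0.926]
t 11.65 at [0.502 0.356 0.215] w 0.604 F [ 0.126  0.276 -0.264] n 16 dist 0.6563975222060687 rot [  3.095 -34.899   9.799]
[[0.091, 0.815, 0.019], [0.1, 0.814, 0.012], [0.109, 0.813, 0.006], [0.118, 0.812, -0.002], [0.127, 0.811, -0.009], [0.135, 0.809, -0.017], [0.143, 0.808, -0.025], [0.15, 0.806, -0.033], [0.157, 0.804, -0.042], [0.164, 0.802, -0.05], [0.171, 0.8, -0.059], [0.177, 0.798, -0.069], [0.182, 0.796, -0.078], [0.188, 0.794, -0.088], [0.193, 0.792, -0.098], [0.197, 0.789, -0.108]] rot each [0.032, -0.364, 0.102]
```

Request:
apply_moves(fingers=[0.6,0.6,0.6,0.6,0.6,0.6,0.6,0.6,0.6,0.6,0.6,0.6], travel=[[0.09,0.815,0.02],[0.1,0.815,0.01],[0.11,0.815,0.005],[0.12,0.81,0],[0.125,0.81,-0.01],[0.135,0.81,-0.015],[0.145,0.81,-0.025],[0.15,0.805,-0.035],[0.155,0.805,-0.04],[0.165,0.8,-0.05],[0.17,0.8,-0.06],[0.175,0.8,-0.07]], rotation=[[0.03,-0.365,0.1],[0.03,-0.365,0.1],[0.03,-0.365,0.1],[0.03,-0.365,0.1],[0.03,-0.365,0.1],[0.03,-0.365,0.1],[0.03,-0.365,0.1],[0.03,-0.365,0.1],[0.03,-0.365,0.1],[0.03,-0.365,0.1],[0.03,-0.365,0.1],[0.03,-0.365,0.1]])

```text
time: 12.85
tool_pos: [0.5615, -0.1348, 0.2045]
tcp_rot: [-3.019, 0.183, 0.707]
wrist_force: [1.0, 0.1, -0.1]
width: 0.603
grip_force: 0.0
```

Request:
apply_moves(fingers=[0.6,0.6,0.6,0.6,0.6], travel=[[0.18,0.8,-0.08],[0.19,0.795,-0.09],[0.195,0.79,-0.1],[0.195,0.79,-0.11],[0,0,0]], rotation=[[0.03,-0.365,0.1],[0.03,-0.365,0.1],[0.03,-0.365,0.1],[0.03,-0.365,0.1],[0,0,0]])

```text
time: 13.35
tool_pos: [0.5808, -0.3015, 0.198]
tcp_rot: [-2.939, 0.252, 0.935]
wrist_force: [-0.3, -0.5, 0.1]
width: 0.598
grip_force: 0.0
```

```bash
python3 -c "
from plan import *
print(read_state()['q'])
plan([.5624,-.2932,.138],ori(-9.7,35),step=.03)"
```

```text
[-0.435  0.649  1.238 -0.161  1.849  1.31 ]
t 13.35 at [ 0.581 -0.301  0.198] w 0.598 F [-0.277 -0.469  0.104] n 3 dist 0.06334112416665236 rot [ 0.188  0.274 -0.159]
[[0.125, -0.035, 0.402]] rot each [0.01, 0.015, -0.009]
```

Request:
apply_moves(fingers=[0.6,0.6,0.6,0.6], travel=[[0.125,-0.035,0.4],[0.125,-0.035,0.4],[0.125,-0.035,0.4],[0,0,0]], rotation=[[0,0,0],[0,0,0],[0,0,0],[0,0,0]])

```text
time: 13.75
tool_pos: [0.5612, -0.2863, 0.1384]
tcp_rot: [-2.936, 0.242, 0.938]
wrist_force: [-0.6, 0.6, -0.9]
width: 0.597
grip_force: 0.0
```

```bash
python3 -c "
from plan import *
t=snap('top');s=snap('scene')
plan([.5172,-.2855,.072],ori(-9.7,35),step=.02)
a=t['image'][170:270,330:450];b=s['image'][145:245,95:215]
cv2.imwrite('pics/c2.png',cv2.resize(np.hstack([a,b])[:,:,::-1],(800,333),interpolation=cv2.INTER_CUBIC))"
```

```text
t 13.85 at [ 0.563 -0.287  0.142] w 0.6 F [ 0.42  -0.176 -0.194] n 5 dist 0.08345974885396497 rot [0.267 0.158 0.157]
[[0.011, 0.022, 0.333]] rot each [0.009, 0.005, 0.005]
```

View pics/c2.png

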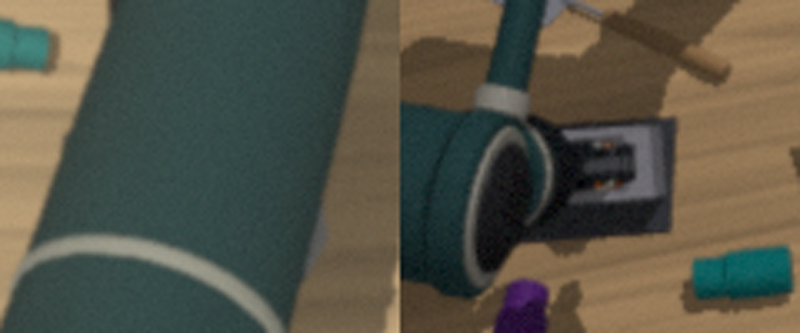

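Orange shows between the fingers at about (605,165). Going down.

Request:
apply_moves(fingers=[0.6,0.6,0.6,0.6,0.6,0.6], travel=[[0.01,0.05,0.33],[0.01,0.05,0.33],[0.01,0.01,0.33],[0.01,0,0.33],[0.01,0,0.33],[0,0,0]], rotation=[[0,0,0],[0,0,0],[0,0,0],[0,0,0],[0,0,0],[0,0,0]])

```text
time: 14.45
tool_pos: [0.5163, -0.2856, 0.0716]
tcp_rot: [-2.939, 0.244, 0.934]
wrist_force: [-0.2, 0.4, -0.5]
width: 0.6
grip_force: 0.0
```

Request:
apply_moves(fingers=[0.45,0.4,0.35,0.3,0.3,0.3], travel=[[0,0,0],[0,0,0],[0,0,0],[0,0,0],[0,0,0],[0,0,0]], rotation=[[0,0,0],[0,0,0],[0,0,0],[0,0,0],[0,0,0],[0,0,0]], newtons=40)

```text
time: 15.05
tool_pos: [0.5188, -0.2863, 0.0737]
tcp_rot: [-2.942, 0.244, 0.928]
wrist_force: [2.3, 1.2, 6.2]
width: 0.381
grip_force: 39.9
```

Request:
apply_moves(fingers=[0.3,0.3,0.3,0.3,0.3,0.3,0.3,0.3], travel=[[0,0,-0.1],[0,0,-0.2],[0,0,-0.2],[0,0,-0.2],[0,0,-0.2],[0,0,-0.2],[0,0,-0.2],[0,0,0]], rotation=[[0,0,0],[0,0,0],[0,0,0],[0,0,0],[0,0,0],[0,0,0],[0,0,0],[0,0,0]])

```text
time: 15.85
tool_pos: [0.5561, -0.2927, 0.1273]
tcp_rot: [-2.943, 0.244, 0.927]
wrist_force: [-0.3, 0.1, -1.4]
width: 0.38
grip_force: 39.8
```

```bash
python3 -c "
from plan import *
plan([.5175,-.063,.19],ori(5.5),step=.03)"
```

```text
t 15.85 at [ 0.556 -0.293  0.127] w 0.38 F [-0.335  0.081 -1.355] n 9 dist 0.24117732831415914 rot [ -4.357  34.76  -14.527]
[[-0.219, -0.489, -0.019], [-0.203, -0.495, -0.038], [-0.186, -0.5, -0.055], [-0.167, -0.504, -0.071], [-0.148, -0.508, -0.086], [-0.127, -0.511, -0.1], [-0.106, -0.513, -0.112], [-0.083, -0.515, -0.122], [-0.06, -0.516, -0.132]] rot each [-0.081, 0.644, -0.269]
```

Request:
apply_moves(fingers=[0.3,0.3,0.3,0.3,0.3,0.3,0.3,0.3,0.3,0.3,0.3], travel=[[0,0,-0.3],[-0.22,-0.49,-0.02],[-0.205,-0.495,-0.04],[-0.185,-0.5,-0.055],[-0.165,-0.505,-0.07],[-0.15,-0.51,-0.085],[-0.125,-0.51,-0.1],[-0.105,-0.515,-0.11],[-0.085,-0.515,-0.12],[-0.06,-0.515,-0.13],[0,0,0]], rotation=[[0,0,0],[-0.08,0.645,-0.27],[-0.08,0.645,-0.27],[-0.08,0.645,-0.27],[-0.08,0.645,-0.27],[-0.08,0.645,-0.27],[-0.08,0.645,-0.27],[-0.08,0.645,-0.27],[-0.08,0.645,-0.27],[-0.08,0.645,-0.27],[0,0,0]])

```text
time: 16.95
tool_pos: [0.5222, -0.0612, 0.2018]
tcp_rot: [-3.134, -0.156, 0.001]
wrist_force: [-0.6, -0.5, -1.4]
width: 0.382
grip_force: 40.0
```

Request:
apply_moves(fingers=[0.3], travel=[[0,0,0]], rotation=[[0,0,0]])

```text
time: 17.05
tool_pos: [0.5238, -0.0635, 0.2012]
tcp_rot: [-3.136, -0.153, 0.003]
wrist_force: [-0.2, -0.6, -2.3]
width: 0.383
grip_force: 40.0
```

```bash
python3 -c "
from plan import *
t=snap('top');s=snap('scene')
plan([.5175,-.063,.12],ori(5.5),step=.025)
a=t['image'][160:260,180:300];b=s['image'][120:220,190:310]
cv2.imwrite('pics/c3.png',cv2.resize(np.hstack([a,b])[:,:,::-1],(800,333),interpolation=cv2.INTER_CUBIC))"
```

```text
t 17.15 at [ 0.525 -0.064  0.201] w 0.381 F [-0.104  0.16  -1.404] n 4 dist 0.08100661491109451 rot [-0.118  0.148  0.006]
[[-0.033, -0.009, 0.404]] rot each [-0.005, 0.006, 0.0]
```

View pics/c3.png

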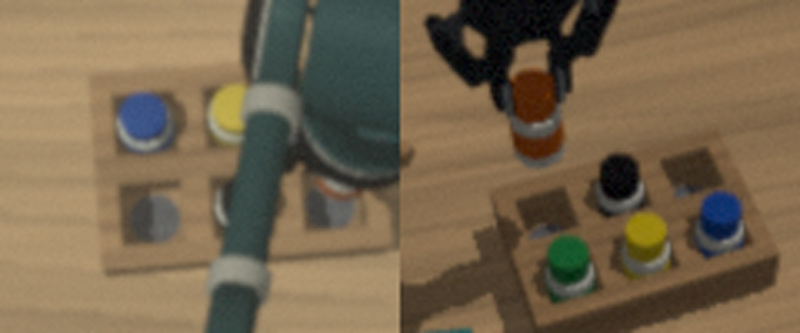

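Orange hangs upright, cap at (533,95) in the crop. I'll measure its offset in the grip.

```bash
cat > held.py <<'E'
from plan import *
from scipy.optimize import least_squares
import sys
def held(n,ztop,guess):
    d=snap('scene');c0=proj(d,guess);x,y=int(c0[0])-22,int(c0[1])-22
    hsv=cv2.cvtColor(d['image'][y:y+44,x:x+44],cv2.COLOR_RGB2HSV);H,S,V=[hsv[...,i].astype(int) for i in range(3)]
    m=((H<6)|(H>170) if n=='r' else (H<18))&(S>170)&(V>70)
    nn,L,st,_=cv2.connectedComponentsWithStats(m.astype(np.uint8));i=1+np.argmax(st[1:,4])
    M=cv2.moments((L==i).astype(np.uint8),True);ct=np.array([M['m10'],M['m01']])/M['m00']+[x,y]
    th=np.linspace(0,2*np.pi,40)
    def f(p):
        P=[[p[0]+.017*np.cos(t),p[1]+.017*np.sin(t),ztop-h] for h in(0,.026) for t in th]
        Mh=cv2.moments(cv2.convexHull(np.float32([proj(d,q) for q in P])));return np.array([Mh['m10'],Mh['m01']])/Mh['m00']-ct,Mh['m00']
    r=least_squares(lambda p:f(p)[0],guess[:2]);print('cap xy',r.x,'area',M['m00'],'model',f(r.x)[1],'bbox',st[i]+[x,y,0,0,0])
if __name__=='__main__':
    s=read_state();p=s['tool_pos'];print(p)
    held(sys.argv[1],p[2]+.026,[p[0],p[1],p[2]+.013])
E
python3 held.py o
```

```text
[ 0.525 -0.064  0.201]
cap xy [ 0.528 -0.064] area 157.0 model 211.2691476547625 bbox [223 141  13  16 157]
```

Request:
apply_moves(fingers=[0.3,0.3,0.3,0.3,0.3,0.3], travel=[[-0.06,-0.005,0.4],[-0.06,-0.005,0.4],[-0.06,-0.005,0.4],[0,0,0.3],[0,0,0.2],[0,0,0]], rotation=[[0,0,0],[0,0,0],[0,0,0],[0,0,0],[0,0,0],[0,0,0]])

```text
time: 17.8
tool_pos: [0.5144, -0.0639, 0.114]
tcp_rot: [-3.135, -0.15, 0.008]
wrist_force: [-0.8, 0.3, -2.2]
width: 0.383
grip_force: 40.0
```

```bash
python3 held.py o; python3 -c "
from plan import *
plan([.516,-.063,.11],ori(5.5),step=.025)
s=snap('scene')
b=s['image'][135:215,195:301]
cv2.imwrite('pics/c4.png',cv2.resize(b[:,:,::-1],(795,600),interpolation=cv2.INTER_CUBIC))"
```

```text
[ 0.514 -0.064  0.114]
cap xy [ 0.517 -0.064] area 128.0 model 177.48370204784442 bbox [226 160  11  14 128]
t 17.85 at [ 0.515 -0.064  0.115] w 0.385 F [ 0.765 -0.988 -0.43 ] n 1 dist 0.00535555516748895 rot [-0.163  0.182  0.002]
[[0.018, -0.016, 0.104]] rot each [-0.027, 0.03, 0.0]
```

View pics/c4.png

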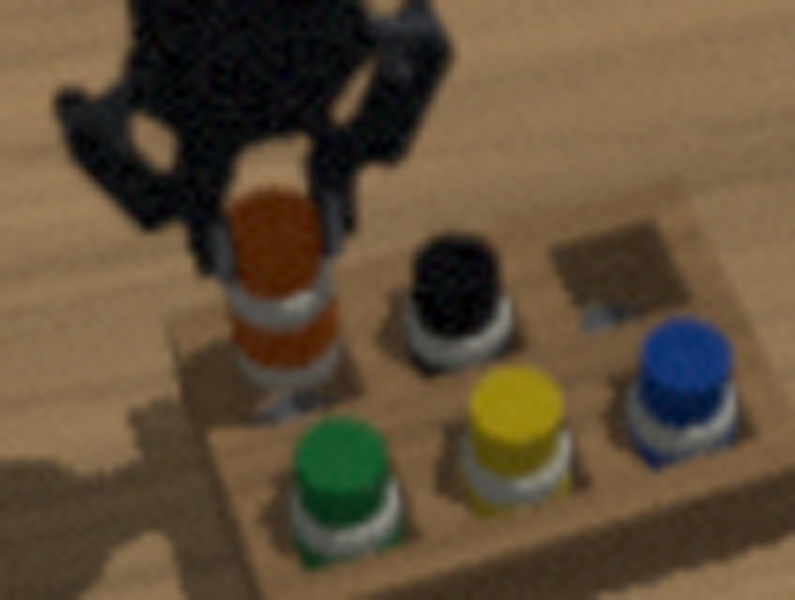

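The pot hangs over the front-right pocket with its bottom at about (290,375). Lowering gently.

Request:
apply_moves(fingers=[0.3,0.3,0.3,0.3,0.3], travel=[[0.01,0,0.1],[0,0,0.1],[0,0,0.1],[0,0,0.1],[0,0,0]], rotation=[[0,0,0],[0,0,0],[0,0,0],[0,0,0],[0,0,0]])

```text
time: 18.4
tool_pos: [0.5158, -0.0635, 0.0953]
tcp_rot: [-3.135, -0.151, 0.003]
wrist_force: [2.7, 0.8, -2.5]
width: 0.384
grip_force: 40.0
```

Request:
apply_moves(fingers=[0.3,0.3,0.3,0.3,0.3], travel=[[0.02,0,0.1],[0,0,0.1],[0,0,0.1],[0,0,0.1],[0,0,0]], rotation=[[0,0,0],[0,0,0],[0,0,0],[0,0,0],[0,0,0]])

```text
time: 18.9
tool_pos: [0.5163, -0.0634, 0.075]
tcp_rot: [-3.135, -0.151, 0.004]
wrist_force: [1.8, -0.6, -2.3]
width: 0.385
grip_force: 39.9
```

Request:
apply_moves(fingers=[0.3,0.3,0.3,0.3,0.3,0.3], travel=[[0,0,0.1],[0,0,0.06],[0,0,0.04],[0,0,0.03],[0,0,0.02],[0,0,0]], rotation=[[0,0,0],[0,0,0],[0,0,0],[0,0,0],[0,0,0],[0,0,0]])

```text
time: 19.5
tool_pos: [0.5167, -0.0634, 0.0633]
tcp_rot: [-3.136, -0.151, 0.003]
wrist_force: [0.0, 1.5, -1.3]
width: 0.385
grip_force: 40.0
```

Request:
apply_moves(fingers=[0.3,0.3,0.3,0.3], travel=[[0,0,0.03],[0,0,0.03],[0,0,0.02],[0,0,0]], rotation=[[0,0,0],[0,0,0],[0,0,0],[0,0,0]])

```text
time: 19.9
tool_pos: [0.5183, -0.0633, 0.0629]
tcp_rot: [-3.136, -0.151, -0.001]
wrist_force: [-5.8, 2.3, 18.1]
width: 0.379
grip_force: 42.0
```

Request:
apply_moves(fingers=[0.42,0.47,0.52,0.52,0.52,0.52,0.52,0.52,0.52,0.52], travel=[[0,0,-0.02],[0,0,0],[0,0,0],[0,0,-0.2],[0,0,-0.4],[0,0,-0.6],[0,0,-0.6],[0,0,-0.6],[0,0,-0.4],[0,0,0]], rotation=[[0,0,0],[0,0,0],[0,0,0],[0,0,0],[0,0,0],[0,0,0],[0,0,0],[0,0,0],[0,0,0],[0,0,0]])

```text
time: 20.9
tool_pos: [0.5197, -0.0643, 0.2048]
tcp_rot: [-3.137, -0.151, -0.009]
wrist_force: [0.6, 0.8, 0.1]
width: 0.521
grip_force: 0.0
```

```bash
python3 held.py o; python3 -c "
from plan import *
from held import held
held('o',.083,[.5175,-.063,.07])
plan([.585,-.384,.19],ori(-9.7,35),step=.035)"
```

```text
[ 0.52  -0.064  0.205]
cap xy [ 0.516 -0.063] area 137.0 model 160.34385736996774 bbox [227 173  13  14 137]
t 21.0 at [ 0.517 -0.064  0.201] w 0.521 F [-0.001  0.803 -0.133] n 10 dist 0.327497996944651 rot [  4.532 -34.733  14.78 ]
[[0.074, 0.651, 0.02], [0.091, 0.649, 0.01], [0.108, 0.646, -0.001], [0.124, 0.643, -0.014], [0.14, 0.639, -0.027], [0.154, 0.635, -0.041], [0.167, 0.631, -0.055], [0.18, 0.626, -0.071], [0.191, 0.62, -0.087], [0.201, 0.615, -0.104]] rot each [0.076, -0.579, 0.246]Traceback (most recent call last):
  File "held.py", line 17, in <module>
    held(sys.argv[1],p[2]+.026,[p[0],p[1],p[2]+.013])
    ~~~~^^^^^^^^^^^^^^^^^^^^^^^^^^^^^^^^^^^^^^^^^^^^^
  File "held.py", line 8, in held
    nn,L,st,_=cv2.connectedComponentsWithStats(m.astype(np.uint8));i=1+np.argmax(st[1:,4])
                                                                       ~~~~~~~~~^^^^^^^^^^
    return _wrapfunc(a, 'argmax', axis=axis, out=out, **kwds)
    return bound(*args, **kwds)
ValueError: attempt to get argmax of an empty sequence
```

Request:
apply_moves(fingers=[0.6,0.6,0.6,0.6,0.6,0.6,0.6,0.6,0.6,0.6,0.6], travel=[[0.075,0.65,0.02],[0.09,0.65,0.01],[0.11,0.645,0],[0.125,0.645,-0.015],[0.14,0.64,-0.025],[0.155,0.635,-0.04],[0.165,0.63,-0.055],[0.18,0.625,-0.07],[0.19,0.62,-0.085],[0.2,0.615,-0.105],[0,0,0]], rotation=[[0.075,-0.58,0.245],[0.075,-0.58,0.245],[0.075,-0.58,0.245],[0.075,-0.58,0.245],[0.075,-0.58,0.245],[0.075,-0.58,0.245],[0.075,-0.58,0.245],[0.075,-0.58,0.245],[0.075,-0.58,0.245],[0.075,-0.58,0.245],[0,0,0]])

```text
time: 22.1
tool_pos: [0.5834, -0.387, 0.1804]
tcp_rot: [-2.929, 0.25, 0.944]
wrist_force: [-0.1, 0.3, -1.9]
width: 0.598
grip_force: 0.0
```

Request:
apply_moves(fingers=[0.6,0.6], travel=[[0,0,0],[0,0,0]], rotation=[[0,0,0],[0,0,0]])

```text
time: 22.3
tool_pos: [0.5846, -0.3828, 0.1888]
tcp_rot: [-2.936, 0.246, 0.931]
wrist_force: [1.1, 0.2, -0.2]
width: 0.6
grip_force: 0.0
```

```bash
python3 -c "
from plan import *
plan([.550,-.377,.137],ori(-9.7,35),step=.025)"
```

```text
t 22.3 at [ 0.585 -0.383  0.189] w 0.6 F [ 1.106  0.189 -0.214] n 3 dist 0.06251438831065381 rot [0.024 0.191 0.128]
[[0.008, 0.0, 0.417]] rot each [0.001, 0.011, 0.007]
```

Request:
apply_moves(fingers=[0.6,0.6,0.6,0.6,0.6], travel=[[0.01,0,0.4],[0.01,0,0.4],[0.01,0,0.4],[0,0,0],[0,0,0]], rotation=[[0,0,0],[0,0,0],[0,0,0],[0,0,0],[0,0,0]])

```text
time: 22.8
tool_pos: [0.5523, -0.3774, 0.1413]
tcp_rot: [-2.939, 0.246, 0.928]
wrist_force: [0.4, 1.3, -0.3]
width: 0.601
grip_force: 0.0
```

```bash
python3 -c "
from plan import *
plan([.505,-.3695,.0712],ori(-9.7,35),step=.0175)"
```

```text
t 22.8 at [ 0.552 -0.377  0.141] w 0.601 F [ 0.394  1.258 -0.274] n 5 dist 0.08498275687451479 rot [0.107 0.036 0.103]
[[0.004, 0.0, 0.34]] rot each [0.004, 0.001, 0.003]
```

Request:
apply_moves(fingers=[0.6,0.6,0.6,0.6,0.6,0.6], travel=[[0.005,0,0.34],[0.005,0,0.34],[0.005,0,0.34],[0,0,0.34],[0,0,0.33],[0,0,0]], rotation=[[0,0,0],[0,0,0],[0,0,0],[0,0,0],[0,0,0],[0,0,0]])

```text
time: 23.4
tool_pos: [0.5043, -0.3696, 0.07]
tcp_rot: [-2.937, 0.246, 0.931]
wrist_force: [0.1, 0.7, -0.0]
width: 0.6
grip_force: 0.0
```

Request:
apply_moves(fingers=[0.45,0.4,0.35,0.3,0.3,0.3], travel=[[0,0,0],[0,0,0],[0,0,0],[0,0,0],[0,0,0],[0,0,0]], rotation=[[0,0,0],[0,0,0],[0,0,0],[0,0,0],[0,0,0],[0,0,0]], newtons=40)

```text
time: 24.0
tool_pos: [0.5066, -0.3706, 0.072]
tcp_rot: [-2.94, 0.247, 0.925]
wrist_force: [2.1, 1.0, 5.5]
width: 0.382
grip_force: 39.6
```

Request:
apply_moves(fingers=[0.3,0.3,0.3,0.3,0.3,0.3,0.3,0.3,0.3,0.3], travel=[[0,0,-0.1],[0,0,-0.2],[0,0,-0.2],[0,0,-0.2],[0,0,-0.2],[0,0,-0.2],[0,0,-0.3],[0,0,-0.3],[0,0,-0.3],[0,0,0]], rotation=[[0,0,0],[0,0,0],[0,0,0],[0,0,0],[0,0,0],[0,0,0],[0,0,0],[0,0,0],[0,0,0],[0,0,0]])

```text
time: 25.0
tool_pos: [0.5637, -0.3807, 0.1542]
tcp_rot: [-2.942, 0.248, 0.924]
wrist_force: [-0.6, 0.3, -1.0]
width: 0.382
grip_force: 39.7
```

```bash
python3 -c "
from plan import *
plan([.503,.068,.21],ori(5.5),step=.039)"
```

```text
t 25.0 at [ 0.564 -0.381  0.154] w 0.382 F [-0.622  0.339 -1.025] n 12 dist 0.4561782369995618 rot [ -4.477  34.668 -14.649]
[[-0.238, -0.72, 0.051], [-0.225, -0.726, 0.034], [-0.21, -0.73, 0.019], [-0.195, -0.735, 0.004], [-0.18, -0.739, -0.011], [-0.163, -0.742, -0.024], [-0.146, -0.745, -0.037], [-0.127, -0.748, -0.048], [-0.109, -0.75, -0.059], [-0.09, -0.752, -0.069], [-0.07, -0.753, -0.078], [-0.05, -0.754, -0.086]] rot each [-0.062, 0.482, -0.203]
```

Request:
apply_moves(fingers=[0.3,0.3,0.3,0.3,0.3,0.3,0.3,0.3,0.3,0.3,0.3,0.3], travel=[[-0.24,-0.72,0.05],[-0.225,-0.725,0.035],[-0.21,-0.73,0.02],[-0.195,-0.735,0.005],[-0.18,-0.74,-0.01],[-0.165,-0.74,-0.025],[-0.145,-0.745,-0.035],[-0.125,-0.75,-0.05],[-0.11,-0.75,-0.06],[-0.09,-0.75,-0.07],[-0.07,-0.755,-0.08],[-0.05,-0.755,-0.085]], rotation=[[-0.062,0.482,-0.203],[-0.062,0.482,-0.203],[-0.062,0.482,-0.203],[-0.062,0.482,-0.203],[-0.062,0.482,-0.203],[-0.062,0.482,-0.203],[-0.062,0.482,-0.203],[-0.062,0.482,-0.203],[-0.062,0.482,-0.203],[-0.062,0.482,-0.203],[-0.062,0.482,-0.203],[-0.062,0.482,-0.203]])

```text
time: 26.2
tool_pos: [0.5001, 0.0699, 0.2089]
tcp_rot: [-3.135, -0.15, 0.003]
wrist_force: [0.2, 0.5, -0.9]
width: 0.385
grip_force: 39.8
```

Request:
apply_moves(fingers=[0.3,0.3,0.3], travel=[[0,0,0],[0,0,0],[0,0,0]], rotation=[[0,0,0],[0,0,0],[0,0,0]])

```text
time: 26.5
tool_pos: [0.501, 0.068, 0.2086]
tcp_rot: [-3.136, -0.148, 0.007]
wrist_force: [-0.4, -0.7, -2.0]
width: 0.384
grip_force: 40.1
```

```bash
python3 held.py r; python3 -c "
from plan import *
plan([.504,.068,.115],ori(5.5),step=.022)"
```

```text
[0.501 0.068 0.209]
cap xy [0.481 0.073] area 14.0 model 196.88465344975702 bbox [275 122   8   3  14]
t 26.55 at [0.501 0.068 0.209] w 0.38 F [ 0.818  0.033 -0.472] n 5 dist 0.09356331284808654 rot [-0.134  0.247 -0.126]
[[0.013, 0.001, 0.374]] rot each [-0.004, 0.008, -0.004]
```

Request:
apply_moves(fingers=[0.3,0.3,0.3,0.3,0.3,0.3,0.3], travel=[[0.015,0,0.37],[0.015,0,0.37],[0.015,0,0.37],[0.01,0,0.37],[0.01,0,0.3],[0,0,0],[0,0,0]], rotation=[[0,0,0],[0,0,0],[0,0,0],[0,0,0],[0,0,0],[0,0,0],[0,0,0]])

```text
time: 27.25
tool_pos: [0.5043, 0.0687, 0.1197]
tcp_rot: [-3.136, -0.147, 0.007]
wrist_force: [-0.1, 0.5, -1.7]
width: 0.381
grip_force: 40.0
```

```bash
sed -i 's/(S>170)&(V>70)/(S>150)\&(V>35)/; s/H<6)/H<8)/' held.py; python3 held.py r; python3 -c "
from plan import *
plan([.504,.068,.115],ori(5.5),step=.022)
s=snap('scene')
b=s['image'][130:210,215:321]
cv2.imwrite('pics/c5.png',cv2.resize(b[:,:,::-1],(795,600),interpolation=cv2.INTER_CUBIC))"
```

```text
[0.504 0.069 0.12 ]
cap xy [0.505 0.07 ] area 127.0 model 171.52174826525152 bbox [274 146  10  14 127]
t 27.3 at [0.505 0.069 0.12 ] w 0.38 F [ 0.26  -0.07  -1.181] n 1 dist 0.005602424858969945 rot [-0.158  0.148 -0.105]
[[-0.019, 0.016, 0.109]] rot each [-0.026, 0.025, -0.018]
```

View pics/c5.png

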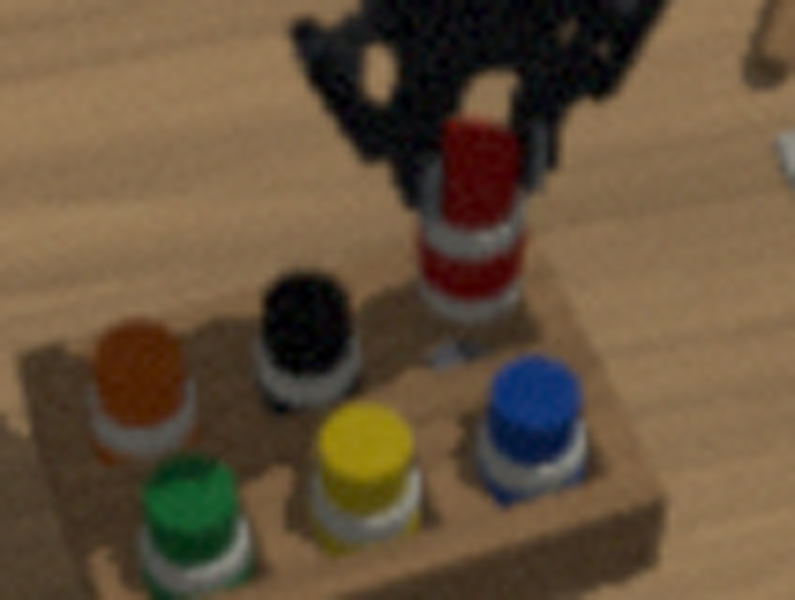

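Orange is fully seated at (140,390), level with the stored pots, and red hangs over the last pocket at (470,300). Lowering.

Request:
apply_moves(fingers=[0.3,0.3,0.3,0.3,0.3,0.3], travel=[[0,0.015,0.1],[0,0,0.1],[0,0,0.1],[0,0,0.1],[0,0,0.1],[0,0,0]], rotation=[[0,0,0],[0,0,0],[0,0,0],[0,0,0],[0,0,0],[0,0,0]])

```text
time: 27.95
tool_pos: [0.5124, 0.0699, 0.1014]
tcp_rot: [-3.134, -0.148, -0.021]
wrist_force: [4.3, 2.1, 18.5]
width: 0.386
grip_force: 44.6
```

Request:
apply_moves(fingers=[0.3,0.3,0.3,0.3], travel=[[0,0,-0.2],[0,0,-0.2],[0,0,0],[0,0,0]], rotation=[[0,0,0],[0,0,0],[0,0,0],[0,0,0]])

```text
time: 28.35
tool_pos: [0.5036, 0.0684, 0.1144]
tcp_rot: [-3.135, -0.149, 0.007]
wrist_force: [-1.1, -1.2, -1.0]
width: 0.381
grip_force: 42.7
```

```bash
python3 held.py r; python3 -c "
from plan import *
s=read_state();print(s['tool_pos'],s['tcp_rot'])
plan([.504,.068,.115],ori(5.5),step=.022)
s=snap('scene');
# pot body bottom: rows of band in the held pot columns, print V/S profile along column through pot
im=s['image'];p=np.array(read_state()['tool_pos'])
for dx in(0,.003):
  for z in(.026,0,-.053): print(dx,z,proj(s,p+[dx,.001,z]))
c=int(round(proj(s,p)[0]));
for r in range(140,185): print(r,[tuple(int(v) for v in im[r,cc]) for cc in(c-8,c-5,c-2,c,c+2,c+5)])"
```

```text
[0.504 0.068 0.114]
cap xy [0.503 0.07 ] area 122.0 model 169.61868701525964 bbox [273 147  11  14 122]
[0.503 0.068 0.114] [-3.135 -0.149  0.008]
t 28.4 at [0.503 0.068 0.114] w 0.376 F [-0.799  0.502 -1.492] n 1 dist 0.001238359167383134 rot [-0.16   0.283 -0.062]
[[0.013, 0.009, -0.019]] rot each [-0.027, 0.047, -0.01]
0 0.026 [278.088 150.316]
0 0 [277.748 156.472]
0 -0.053 [277.099 168.245]
0.003 0.026 [278.386 151.138]
0.003 0 [278.04  157.286]
0.003 -0.053 [277.378 169.045]
140 [(15, 16, 16), (19, 17, 16), (15, 16, 19), (6, 6, 10), (34, 30, 24), (50, 41, 36)]
141 [(4, 4, 11), (5, 12, 13), (9, 12, 9), (41, 32, 28), (87, 71, 54), (108, 89, 64)]
142 [(8, 8, 8), (3, 12, 10), (17, 12, 16), (84, 70, 51), (126, 102, 76), (120, 99, 73)]
143 [(6, 11, 3), (11, 10, 11), (23, 18, 18), (120, 95, 69), (139, 112, 80), (107, 89, 63)]
144 [(15, 15, 15), (18, 18, 11), (31, 27, 20), (130, 106, 73), (142, 114, 82), (83, 67, 49)]
145 [(21, 17, 24), (10, 8, 12), (50, 38, 28), (133, 106, 77), (140, 109, 78), (75, 62, 44)]
146 [(8, 12, 12), (8, 4, 7), (57, 33, 28), (107, 72, 50), (133, 84, 60), (77, 
[... 2635 characters left out ...]
, (54, 51, 49), (74, 62, 52), (98, 75, 56)]
178 [(107, 82, 59), (75, 64, 53), (89, 81, 77), (86, 70, 54), (100, 78, 55), (75, 70, 81)]
179 [(115, 87, 60), (100, 78, 56), (106, 86, 67), (104, 80, 56), (108, 83, 55), (41, 57, 101)]
180 [(116, 89, 61), (112, 86, 61), (109, 83, 53), (116, 92, 63), (109, 86, 61), (15, 51, 110)]
181 [(113, 88, 60), (113, 87, 60), (116, 90, 63), (115, 88, 60), (110, 88, 64), (15, 51, 110)]
182 [(113, 88, 58), (115, 92, 62), (116, 91, 63), (111, 86, 58), (99, 82, 64), (19, 51, 111)]
183 [(117, 91, 61), (117, 91, 63), (112, 87, 60), (109, 83, 57), (91, 69, 54), (26, 56, 116)]
184 [(118, 92, 64), (108, 84, 57), (105, 82, 55), (94, 71, 49), (73, 57, 48), (13, 49, 107)]
```

```bash
cat > tilt.py <<'E'
from plan import *
from scipy.optimize import least_squares
# fit held pot's x and lean (about y) from edge rows in the scene picture
def tilt(rows,p,s,d=.056,y=.069):
    hr=[(.078,-.017),(.052,.017),(0,.02)]
    def f(q):
        x0,ph,e=q;o=[]
        for (h,r),row in zip(hr,rows):
            a=h-d; P=[x0+a*np.sin(ph)+r*np.cos(ph),y,p[2]+e+a*np.cos(ph)-r*np.sin(ph)]
            o.append(proj(s,P)[1]+.0-row)
        return o+[e/.0015]
    r=least_squares(f,[p[0],0,0]);return r.x[0],np.degrees(r.x[1]),r.x[2],r.fun
if __name__=='__main__':
    s=snap('scene');p=np.array(read_state()['tool_pos']);print(p)
    im=s['image'].astype(int)
    c=int(round(proj(s,p+[0,.001,0])[0]))
    g=im[135:185,c-1:c+3].mean(1);red=g[:,0]-g[:,1]
    print([(135+i,int(red[i]),int(g[i].sum())) for i in range(8,45)])
    if p[2]<.118 : 
        for d in(.054,.058): print(tilt((146.4,160.3,171.4),p,s,d))
E
python3 tilt.py
```

```text
[0.503 0.068 0.114]
[(143, 26, 314), (144, 27, 331), (145, 29, 326), (146, 40, 258), (147, 54, 147), (148, 61, 93), (149, 58, 87), (150, 64, 75), (151, 61, 85), (152, 63, 80), (153, 62, 76), (154, 63, 85), (155, 59, 91), (156, 62, 72), (157, 57, 81), (158, 58, 79), (159, 59, 72), (160, 38, 129), (161, 9, 216), (162, 4, 238), (163, 4, 230), (164, 20, 178), (165, 45, 114), (166, 56, 78), (167, 51, 100), (168, 41, 118), (169, 14, 196), (170, 6, 208), (171, 7, 176), (172, 11, 146), (173, 14, 135), (174, 15, 139), (175, 9, 143), (176, 5, 137), (177, 9, 172), (178, 19, 228), (179, 24, 248)]
(np.float64(0.49969820091129213), np.float64(7.813157459688741), np.float64(-3.0069194288490515e-05), array([-0.712,  0.749, -0.054, -0.02 ]))
(np.float64(0.4968312166522265), np.float64(7.44806555881093), np.float64(-2.8525902752019557e-05), array([-0.679,  0.71 , -0.047, -0.019]))
```

Request:
apply_moves(fingers=[0.3,0.3,0.3,0.3,0.3], travel=[[0,0,-0.06],[0.05,0,0],[0.05,0,0],[0,0,0],[0,0,0]], rotation=[[0,0,0],[0,0.62,0],[0,0.62,0],[0,0,0],[0,0,0]])

```text
time: 29.0
tool_pos: [0.5088, 0.0689, 0.1181]
tcp_rot: [-3.123, -0.148, -0.196]
wrist_force: [0.7, 0.3, -1.0]
width: 0.381
grip_force: 42.6
```

```bash
python3 tilt.py; python3 held.py r
```

```text
[0.509 0.069 0.118]
[(143, 26, 323), (144, 26, 328), (145, 27, 320), (146, 33, 256), (147, 43, 155), (148, 54, 99), (149, 62, 74), (150, 63, 80), (151, 59, 85), (152, 62, 76), (153, 68, 90), (154, 80, 116), (155, 78, 122), (156, 67, 94), (157, 59, 88), (158, 58, 86), (159, 58, 84), (160, 40, 145), (161, 17, 281), (162, 4, 322), (163, 2, 275), (164, 10, 229), (165, 31, 156), (166, 51, 99), (167, 59, 81), (168, 60, 76), (169, 54, 98), (170, 40, 126), (171, 10, 218), (172, 2, 234), (173, 7, 198), (174, 11, 152), (175, 12, 136), (176, 8, 140), (177, 15, 183), (178, 20, 235), (179, 19, 246)]
[0.509 0.069 0.118]
cap xy [0.507 0.07 ] area 132.0 model 171.51619253051467 bbox [273 147  12  14 132]
```

```bash
python3 -c "
from tilt import *
s=snap('scene');p=np.array(read_state()['tool_pos'])
print(p,tilt((146.4,160.4,173.8),p,s))
print('bottom centre x', atz(s,(277.5,173.8),p[2]-.056)-[.02,0,0],'top', atz(s,(278.5,146.4),p[2]+.022)+[.017,0,0],'shoulder',atz(s,(278,160.4),p[2]-.004)-[.017,0,0])
# pocket edges under the pot, at z=.05: front edge row along col 277 and 272, 282
im=s['image'].astype(int)
for c in(264,268,272,276,280,284,288): print(c,[int(v) for v in im[172:186,c].sum(1)])
c,sn=np.cos(.092),np.sin(.092)
for a,b in((.022,-.022),(.022,.022),(-.022,.022),(-.022,-.022)): print(proj(s,[.505+c*a-sn*b,.0685+sn*a+c*b,.05]))
"
```

```text
[0.51  0.069 0.118] (np.float64(0.503598334815012), np.float64(-2.3874895330737638), np.float64(-3.5962038621409455e-05), array([-0.739,  0.629,  0.089, -0.024]))
bottom centre x [0.504 0.065 0.062] top [0.507 0.074 0.14 ] shoulder [0.5   0.066 0.114]
264 [147, 147, 153, 162, 155, 161, 151, 125, 143, 159, 250, 259, 294, 305]
268 [147, 151, 173, 156, 153, 149, 152, 156, 223, 252, 261, 263, 264, 278]
272 [166, 145, 127, 158, 202, 202, 193, 190, 236, 257, 269, 269, 257, 253]
276 [238, 219, 172, 143, 133, 182, 223, 250, 262, 261, 258, 244, 231, 186]
280 [237, 200, 157, 151, 148, 199, 232, 245, 252, 216, 198, 185, 149, 122]
284 [153, 145, 153, 161, 195, 215, 202, 181, 176, 180, 163, 192, 185, 187]
288 [276, 273, 264, 256, 255, 234, 212, 187, 183, 181, 186, 181, 177, 181]
[272.363 178.877]
[286.68  174.773]
[281.178 163.493]
[267.137 167.425]
```

```bash
python3 -c "
from plan import *
s=read_state();Rc=R.from_rotvec(s['tcp_rot'])
for d in([0,0,-.005],[.001,0,0],[0,.001,0]): print(d,Rc.inv().apply(d)/.05)"
```

```text
[0, 0, -0.005] [-0.013  0.     0.099]
[0.001, 0, 0] [0.02  0.002 0.003]
[0, 0.001, 0] [ 0.002 -0.02   0.   ]
```

Request:
apply_moves(fingers=[0.3,0.3,0.3,0.3,0.3,0.3], travel=[[0.007,0,0.1],[-0.013,0,0.1],[-0.013,0,0.1],[-0.009,0,0.07],[0,0,0],[0,0,0]], rotation=[[0,0,0],[0,0,0],[0,0,0],[0,0,0],[0,0,0],[0,0,0]])

```text
time: 29.75
tool_pos: [0.51, 0.0691, 0.0993]
tcp_rot: [-3.123, -0.148, -0.197]
wrist_force: [-0.4, -1.0, -1.7]
width: 0.381
grip_force: 42.6
```

Request:
apply_moves(fingers=[0.3,0.3,0.3,0.3,0.3,0.3], travel=[[-0.013,0,0.1],[-0.013,0,0.1],[-0.013,0,0.1],[-0.013,0,0.1],[0,0,0],[0,0,0]], rotation=[[0,0,0],[0,0,0],[0,0,0],[0,0,0],[0,0,0],[0,0,0]])

```text
time: 30.35
tool_pos: [0.5099, 0.0691, 0.0791]
tcp_rot: [-3.123, -0.148, -0.197]
wrist_force: [0.9, 0.1, -1.2]
width: 0.381
grip_force: 42.6
```

Request:
apply_moves(fingers=[0.3,0.3,0.3,0.3,0.3,0.3], travel=[[-0.013,0,0.1],[-0.013,0,0.1],[-0.006,0,0.05],[-0.003,0,0.025],[0,0,0],[0,0,0]], rotation=[[0,0,0],[0,0,0],[0,0,0],[0,0,0],[0,0,0],[0,0,0]])

```text
time: 30.95
tool_pos: [0.5102, 0.0692, 0.0656]
tcp_rot: [-3.123, -0.148, -0.198]
wrist_force: [-0.4, -0.3, -1.1]
width: 0.379
grip_force: 42.6
```

Request:
apply_moves(fingers=[0.3,0.3,0.3,0.3,0.3], travel=[[-0.004,0,0.03],[-0.004,0,0.03],[-0.003,0,0.02],[0,0,0],[0,0,0]], rotation=[[0,0,0],[0,0,0],[0,0,0],[0,0,0],[0,0,0]])

```text
time: 31.45
tool_pos: [0.5101, 0.0692, 0.0615]
tcp_rot: [-3.123, -0.148, -0.198]
wrist_force: [0.3, 0.6, -3.4]
width: 0.379
grip_force: 42.6
```

Request:
apply_moves(fingers=[0.3,0.3,0.3,0.3,0.3], travel=[[-0.003,0,0.02],[-0.003,0,0.02],[-0.003,0,0.02],[0,0,0],[0,0,0]], rotation=[[0,0,0],[0,0,0],[0,0,0],[0,0,0],[0,0,0]])

```text
time: 31.95
tool_pos: [0.511, 0.0694, 0.0604]
tcp_rot: [-3.123, -0.148, -0.201]
wrist_force: [-5.5, 0.1, 11.0]
width: 0.383
grip_force: 44.1
```

Request:
apply_moves(fingers=[0.42,0.47,0.52,0.52,0.52,0.52,0.52,0.52,0.52,0.52,0.52], travel=[[0,0,0],[0,0,0],[0,0,0],[0,0,0],[0,0,-0.2],[0,0,-0.4],[0,0,-0.6],[0,0,-0.6],[0,0,-0.8],[0,0,-0.8],[0,0,-0.5]], rotation=[[0,0,0],[0,0,0],[0,0,0],[0,0,0],[0,0,0],[0,0,0],[0,0,0],[0,0,0],[0,0,0],[0,0,0],[0,0,0]])

```text
time: 33.05
tool_pos: [0.4864, 0.0664, 0.2564]
tcp_rot: [-3.122, -0.148, -0.206]
wrist_force: [1.2, -0.4, -0.8]
width: 0.519
grip_force: 0.0
```

```bash
python3 -c "
from plan import *
from held import held
s=read_state();print(s['tool_pos'],s['time'])
held('r',.083,[.505,.0685,.07]);held('o',.083,[.517,-.063,.07])
s=snap('scene');im=cv2.resize(s['image'][100:280,90:420,::-1],(800,436),interpolation=cv2.INTER_CUBIC)
cv2.imwrite('pics/end.png',im)"
```

```text
[0.486 0.066 0.256] 33.05
cap xy [0.506 0.069] area 133.0 model 154.12523533334024 bbox [272 160  12  15 133]
cap xy [ 0.517 -0.063] area 146.0 model 160.4189403805649 bbox [227 173  13  14 146]
```

View pics/end.png

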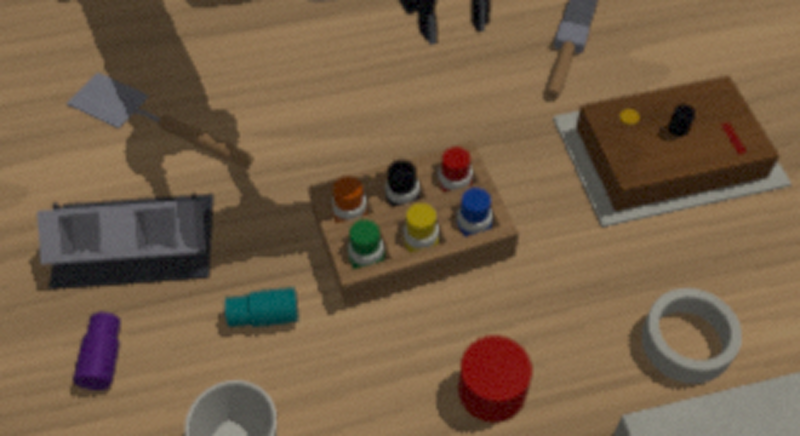

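Both pots sit level with the stored ones, red at (455,165) and orange at (348,197). The lid is flat on the sheet at (675,140), the stand is empty, and the other things haven't moved. Handing in.

```bash
python3 -c "
from workcell import *
print(finish_job())"
```

```text
the job is handed in; nothing more can be done
None
```

The job is handed in: the lid lies flat and right way up on the sheet, and the red and orange pots look upright and fully down in the two empty pockets; red caught a pocket edge on its first try (about 19 N) and went in on the second.

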